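Park the test pen, then set the bench selector lever

ROBOT

A 6-joint arm with a two-finger parallel gripper is mounted at the origin on the work surface. World frame = base frame: x ahead of the robot, y to its left, z up, the work surface at z = 0. Lengths are in mm, angles in rad, forces in N, time in s.
With the tool pointing down it reaches from about 275 to 750 mm from the base axis. Payload 10.2 kg.
Tool frame: the origin (TCP) lies between the finger pads; the fingertips stand 8 mm ahead of it and the grasp point (between the pads) lies 11 mm behind it; z points along the fingers, y is the line along which they close (so a half turn about z gives the same grasp; the last joint's range is limited). The gripper opens to 85 mm and grips with 20 to 120 N. Pads are 22 mm wide; open, the fingers measure 114 mm over their backs; the gripper's body (76 mm by 85 mm) begins 54 mm behind the grasp point. The pads swing forward as they close: fully open they stand 13 mm farther back than shut.
Start: joints at [-1.382, 0.313, 1.498, -0, 1.331, -0.223], TCP at [210.124, -481.123, 239.294] pointing down, gripper open.
Joint ranges: [-2.94, 2.94], [-0.97, 2.17], [0.19, 2.56], [-1.23, 4.37], [0.02, 3.11], [-2.88, 2.88]. Speed limits (rad/s): [2.39, 2.39, 3.01, 3.14, 3.14, 3.14].

INTERFACE

Orientations are given as a unit quaternion [w, x, y, z].
In Python, from rig import * gives the robot as it stands.
- The arm moves only by the shell command python3 -m handwheel 'ROWS' [FORCE]. ROWS is JSON, a list that holds one entry, the list of rows, each a list of 7 numbers: the shift along the world's x, y, z in mm, then the turn, a rotation vector about the world's x, y, z in degrees, then the opening, from -1 (shut) to 1 (fully open). A call has 1 to 8 rows; each row shifts and turns the commanded pose from where the row before left it; what a row does not reach is not made up. A row lasts 1/8 s, in which the tool goes at most 62.5 mm and 10.7 degrees, less where a joint would pass 70% of its speed; a pose out of reach is approached as far as the arm can. A call is refused whole if a number of a shift passes 62.5 or a number of a turn 10.7, either way. A call with a gripper value outside its range is refused whole. The fingers move at their own pace and stop on an object; FORCE is the grip in N (left out, the last holds). Time passes only in rows, so rows that do not move let the fingers close. It gives the time, the measured TCP pose, the force, the opening and the grip force at its end, in the units of the state.
- sense(): the state, without advancing time (a new reading comes with each control period).
- capture(name): name is "scene" or "top" or "wrist"; returns a dict with "image" (400x640x3 uint8, red, green, blue), "fx", "fy", "cx", "cy" (pixels), "rvec" (rotation vector, rad) and "tvec" (3), from world to camera coordinates, as OpenCV has them; the wrist camera has in their place "hand_eye" (4x4, takes a point from camera to tool coordinates, whose origin is the TCP and whose axes are the flange's). Camera axes: x right, y down, z forward; pixel columns grow to the right and rows downward; lengths in mm; the calibration is good to about 2 mm. A picture is of the moment at which its call begins: read the wrist's pose just before it. There is no depth.
- finish_job(): hands the job in; it is judged then, once.
The state is a dict: "time_s": time; "joints": joint angles; "dq": joint speeds; "tau": joint torques, N m; "eef_pos": TCP position; "ee_rot": TCP orientation; "force": force on the tool from outside, world axes, zero at the start; "wrist_torque": the same for the moment, N m; "grip_width": opening from 0.0 (shut) to 1.0 (fully open); "grip_force": force on a finger pad.
Only numpy, scipy, OpenCV 4.12 (cv2) and the standard library are available. Lean on these libraries where they do the work, as an engineer would, in place of code of your own. Each camera call takes 0.05 s, during which the arm holds its last target. There are 200 camera calls.

TASK

Make the test bench ready for the next panel: first lift the test pen out of its sloping rest, park it upright in the round steel cup, tip down, and let it go. Then swing the selector lever into the notch marked by the big domed button, so that it stays latched there, and leave the loose parts and tools on the bench where they are.

Things in the scene. Friction and masses are not known exactly. Their poses are not given: they have to be found in the camera images.
- station: Selector station, fixed: a dark steel plate 310 x 440 mm, 20 mm thick, flat on the table, with a grey switch housing 75 mm high at its far end. Origin: on the lever's upright pivot axis at table height; x points away from the robot (plate from x = -225 to 85, y = -220 to 220 mm). Three notches on it, each the gap between two raised radial steel ribs 78 to 122 mm from the pivot.
- lamp_bar (a point): Middle of the underside of the lamp bar over the plate, 200 mm above the table, at x = -115 mm of the station. Bar 30 mm wide, 26 mm high, 440 mm long along the station's y, on two 16 mm posts at y = +-210 mm. It leaves no room for an upright gripper over the knob: come from the robot's side with the tool leaning back 25 to 40 degrees towards the robot.
- lever (a joint): Lever angle about the pivot, rad: 0 = pointing along the station's -x, towards the robot; it grows as the knob goes to -y. Range -0.68 to 0.68, notches at -0.25, 0.15, 0.55; starts clear of them at -0.64 to -0.48. A sprung plunger climbs the ribs (some 5 to 10 N at the knob, crests 0.085 rad either side of a notch) and draws the lever to the notch's middle; elsewhere it stays where left.
- lever_knob (a point): Centre of the lever's black ball knob, 28 mm across, 165 mm from the pivot and 95 mm above the table, on a 12 mm thick upright stem. The arm below is a flat steel bar 22 mm wide whose top is 48 mm above the table and which ends 180 mm from the pivot.
- lever_index (a point): Point on the line of the lever, 205 mm from the pivot (25 mm beyond the end of the arm), at the height of the plate's top, 20 mm. It lies over the centre of the button when the lever sits in the marked notch.
- mark: The big domed steel button that marks the wanted notch, fixed on the plate, 28 mm across, 10 mm high. Origin: centre of its underside, 205 mm from the pivot, on the notch's centre line. The other two notches have only a small flat screw head, 8 mm across, in that place.
- pen: Test pen (cordless), loose: a round grey rod 18 mm thick and 165 mm long, 60 g, the last 31 mm tapering to a black tip 8 mm thick. Origin: end of the tip, its z axis runs along the pen to the blunt end. It starts in the rest, tip down, leaning 29 degrees (0.5 rad) from vertical, blunt end towards the robot; its blunt 75 mm stand out of the rest.
- pen_rest: Sloping rest, fixed: a square aluminium channel, 34 mm outside, 24 mm inside, 95 mm long, leaning 29 degrees towards the rest's -x, on a grey foot 130 x 60 mm. Its highest point is about 105 mm above the table. Origin: centre of the foot's underside.
- pen_cup: Round steel parking cup, fixed, upright: 50 mm outside, 43 mm inside, 85 mm high, inner floor 6 mm up, flange 68 mm across. Origin: centre of its underside, z up.
- breaker_a: Bystander: a white miniature circuit breaker standing on the table, 68 x 18 x 85 mm. Origin: centre of its underside. Leave it alone.
- breaker_b: Bystander: a second such breaker. Origin: centre of its underside. Leave it alone.
- contactor: Bystander: a grey and black contactor, 80 x 45 x 79 mm, standing on the table. Origin: centre of its underside. Leave it alone.
- terminals: Bystander: a short grey terminal strip on a steel rail, 42 x 110 x 37 mm, lying flat. Origin: centre of its underside. Leave it alone.
- screwdriver: Bystander: a screwdriver with a yellow handle lying flat, 190 mm long, 26 mm thick. Origin: centre of its underside at mid-length. Leave it alone.
- tape: Bystander: a black tape roll lying flat, 90 mm across, 19 mm high. Origin: centre of its underside. Leave it alone.
Things that resemble listed ones, but are neither listed nor needed, are in the scene too. Leave any blue or pink look-alike of the pen alone.

How it is judged:
By the outcome, as a careful person would: the job done as asked, in the order asked, and still so for the second after the job is handed in, with the robot touching nothing.
It also fails if it takes over 53 s, if anything falls off the work surface, if the arm or the gripper's body presses on something with over 40 N, if the wrist force passes 120 N, or if a joint passes its speed limit or range.

## Working session

There is one attempt and no reset: what is moved stays moved. The work goes in short steps, Python scripts to look and compute and a shell command to move; the robot and the scene stay as the last step left them, time stands still between calls to the robot, and variables do not carry over. Pictures are saved under pics/ and viewed, at most 10 in all, crops included, and the job is handed in when it is done.

```bash
ls; mkdir -p pics; python3 - <<'E'
from rig import *
import cv2,numpy as np
for n in ["scene","top"]:
    c=capture(n); cv2.imwrite(f"pics/{n}0.png",c["image"][:,:,::-1])
    R=cv2.Rodrigues(np.array(c["rvec"]))[0]
    print(n,c["fx"],c["fy"],c["cx"],c["cy"],"cam pos",-R.T@np.array(c["tvec"]).ravel(),R.round(2).tolist())
s=sense();print(s["eef_pos"],s["ee_rot"],s["grip_width"],s["time_s"],s["force"])
E
```

```text
pics
scene 422.2228281420403 422.2228281420403 318.26878537589073 199.74862926836911 cam pos [ 781.54510035  588.71427672 1037.5070845 ] [[-0.86, 0.51, 0.0], [0.43, 0.72, -0.55], [-0.28, -0.47, -0.84]]
top 378.8180396166473 378.8180396166473 325.00581895477274 195.5188120397093 cam pos [ 264.53748106   61.42558074 1301.76325398] [[-0.01, -1.0, -0.01], [-0.98, 0.01, -0.18], [0.18, 0.0, -0.98]]
[ 210.07341621 -480.90358676  238.79464912] [-5.89420680e-04  9.78878526e-01  2.04441884e-01  1.78787323e-06] 0.9972525367085702 0.1 [ 1.26491777  0.48504675 -0.24483586]
```

View pics/top0.png

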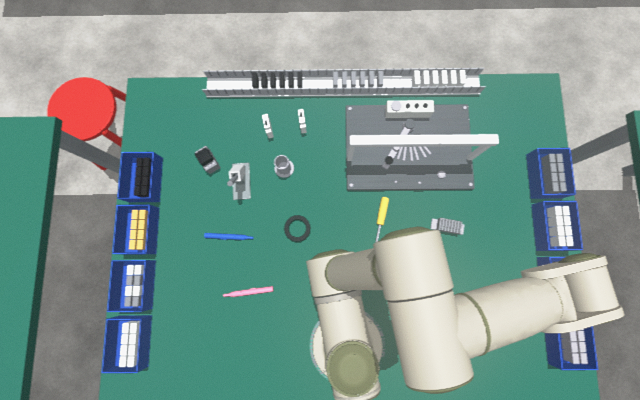

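View pics/scene0.png

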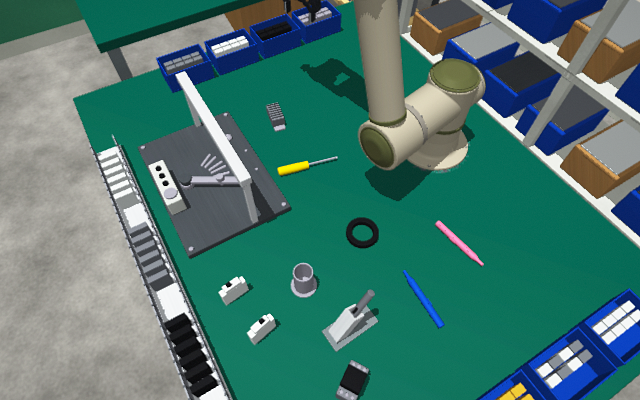

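```bash
python3 - <<'E'
import cv2,numpy as np
t=cv2.imread("pics/top0.png");s=cv2.imread("pics/scene0.png")
def cr(im,x,y,w,h,k):
    o=cv2.resize(im[y:y+h,x:x+w],None,fx=k,fy=k,interpolation=cv2.INTER_CUBIC)
    for i in range(0,w,10):cv2.line(o,(i*k,0),(i*k,6),(0,0,255),1);
    for j in range(0,h,10):cv2.line(o,(0,j*k),(6,j*k),(0,0,255),1)
    for i in range(0,w,20):cv2.putText(o,str(x+i),(i*k+1,16),0,.35,(0,255,255),1)
    for j in range(0,h,20):cv2.putText(o,str(y+j),(8,j*k+4),0,.35,(0,255,255),1)
    return o
a=cr(t,340,90,160,110,5)
cv2.imwrite("pics/A.png",a)
b=np.hstack([cr(t,220,145,80,60,5),cr(s,290,255,100,100,4)[:300]]) if 0 else np.hstack([cr(t,220,140,80,80,5),cr(s,285,255,100,100,4)])
cv2.imwrite("pics/B.png",b)
cv2.imwrite("pics/C.png",cr(s,135,95,160,120,5))
E
```

```text
(no output)
```

View pics/A.png

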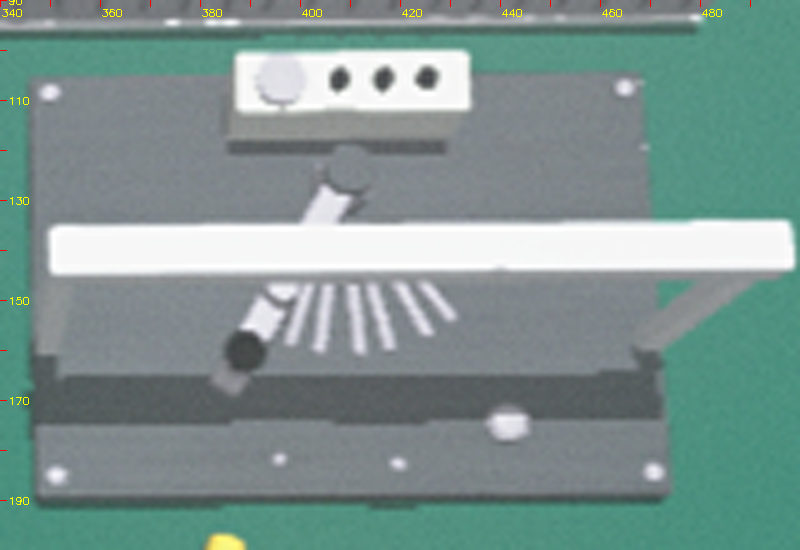

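View pics/B.png

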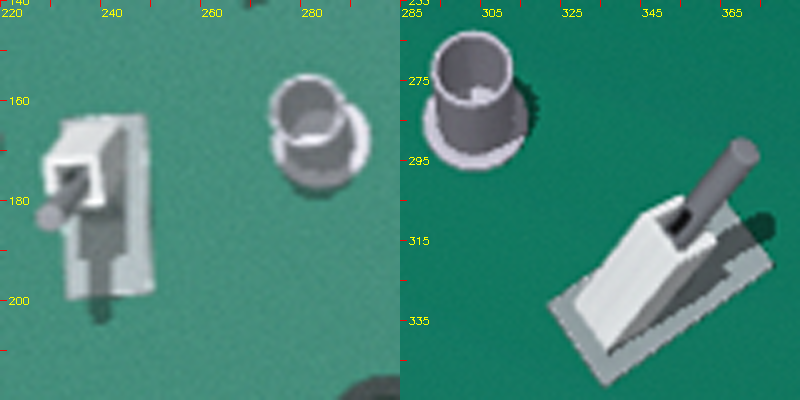

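View pics/C.png

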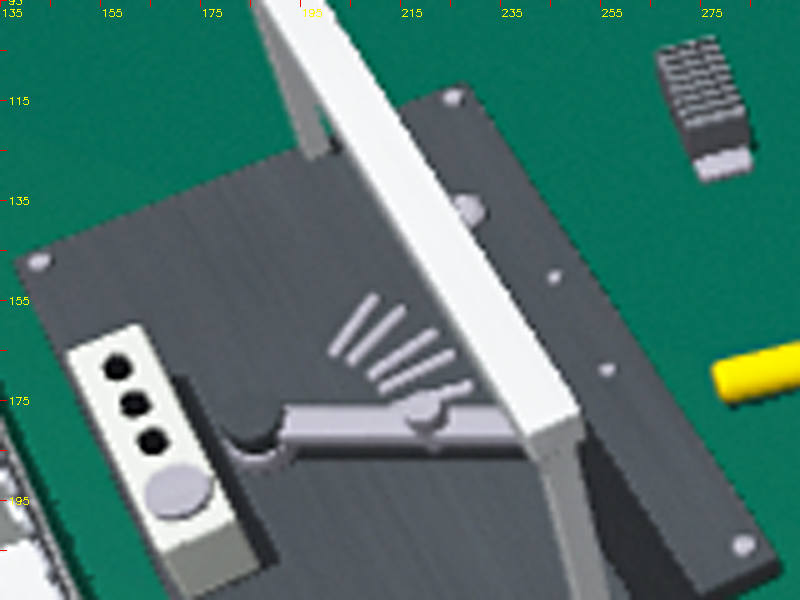

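```bash
cat >h.py <<'E'
import numpy as np,cv2
from rig import *
from scipy.spatial.transform import Rotation as Ro
from scipy.optimize import least_squares
def ray(c,p):
    R=cv2.Rodrigues(np.array(c["rvec"]))[0];o=-R.T@np.array(c["tvec"]).ravel()
    d=R.T@np.array([(p[0]-c["cx"])/c["fx"],(p[1]-c["cy"])/c["fy"],1]);return o,d/np.linalg.norm(d)
def plane(c,p,z): o,d=ray(c,p);return o+d*(z-o[2])/d[2]
def tri(rs):
    A=sum(np.eye(3)-np.outer(d,d) for o,d in rs);b=sum((np.eye(3)-np.outer(d,d))@o for o,d in rs)
    x=np.linalg.solve(A,b);return x,[round(float(np.linalg.norm(np.cross(x-o,d))),1) for o,d in rs]
def cp(x0,y0,k,p,ox=0): return (x0+(p[0]-ox+.5)/k-.5,y0+(p[1]+.5)/k-.5)
def wcam(pose,c):
    H=np.array(c["hand_eye"]);q=np.array(pose["ee_rot"]);Rt=Ro.from_quat(q[[1,2,3,0]]).as_matrix()
    R=Rt@H[:3,:3];o=Rt@H[:3,3]+np.array(pose["eef_pos"]);r=cv2.Rodrigues(R.T)[0]
    return dict(c,rvec=r.ravel(),tvec=-R.T@o)
E
cat >m.py <<'E'
from h import *
np.set_printoptions(precision=1,suppress=True)
T=capture("top");S=capture("scene")
A=lambda p:cp(340,90,5,p);B=lambda p:cp(220,140,5,p);Bs=lambda p:cp(285,255,4,p,400);C=lambda p:cp(135,95,5,p)
for n,a,b in [("scrNL",(50,92),(0,0)),]: pass
pairs={"cs_farR":(A((625,87)),C((39,261))),"cs_nearR":(A((654,471)),C((453,97))),"cs_nearL":(A((57,475)),C((743,545))),
"n-.25":(A((279,459)),C((607,369))),"n.15":(A((398,463)),C((554,277))),"button":(A((508,423)),C((467,210))),
"cuprim":(B((308,110)),Bs((472,68))),"cupfl":(B((321,146)),Bs((476,128))),"penend":(B((50,216)),Bs((743,154))),"penmouth":(B((75,180)),Bs((690,232))),
"footNR":(B((154,291)),Bs((772,266))),"footFR":(B((147,114)),Bs((548,304)))}
for k,(a,b) in pairs.items():print(k,*tri([ray(T,a),ray(S,b)]))
for n,p in [("farL",A((50,92))),("farR",A((625,87))),("nearL",A((57,475))),("nearR",A((654,471)))]:print(n,plane(T,p,21)[:2])
print("S",[plane(S,C(p),21)[:2] for p in[(39,261),(453,97),(743,545)]])
print("knob top",plane(T,A((246,350)),95)[:2]);print("hub",plane(T,A((349,169)),50)[:2])
print("foot",[plane(T,B(p),5)[:2] for p in [(62,118),(147,114),(154,291),(67,299)]],[plane(S,Bs(p),5)[:2] for p in [(548,304),(605,387),(772,266)]])
E
python3 m.py
```

```text
cs_farR [ 808.  -433.    24.5] [0.5, 0.5]
cs_nearR [ 528.  -432.    24.9] [0.8, 0.8]
cs_nearL [529.5 -22.2  24.9] [0.5, 0.5]
n-.25 [ 539.8 -175.8   24.2] [0.0, 0.0]
n.15 [ 536.3 -257.5   24. ] [0.1, 0.1]
button [ 561.8 -332.8   28.6] [1.0, 1.0]
cuprim [597.  211.6  85.4] [0.6, 0.6]
cupfl [596.8 213.1  -8.5] [0.2, 0.2]
penend [510.3 360.5 161.9] [0.6, 0.6]
penmouth [545.4 364.2  98.5] [4.2, 4.2]
footNR [485.6 358.3 -57.2] [24.5, 24.5]
footFR [617.8 336.6   1.6] [1.1, 1.1]
farL [810.8 -23.6]
farR [ 810.  -434.7]
nearL [530.7 -22.8]
nearR [ 529.5 -434.1]
S [array([ 807.8, -436.1]), array([ 526.5, -435.2]), array([528.2, -24.2])]
knob top [ 598.  -143.9]
hub [ 739.5 -227.9]
foot [array([615.4, 395.2]), array([617.7, 335.1]), array([490.6, 326.8]), array([485.5, 387.2])] [array([617.6, 338.2]), array([613.8, 397.3]), array([487. , 388.7])]
```

```bash
python3 -m handwheel '[[[18,52,4,0,0,-2.5,1],[18,52,4,0,0,-2.5,1],[18,52,4,0,0,-2.5,1],[18,52,4,0,0,-2.5,1],[18,52,4,0,0,-2.5,1],[18,52,4,0,0,-2.5,1],[18,52,4,0,0,-2.5,1],[18,52,4,0,0,-2.5,1]]]' 60
```

```text
time_s: 1.2
eef_pos: [354.3, -63.4, 271.6]
ee_rot: [0.0, 1.0, 0.03, 0.0]
force: [0.5, -0.9, 0.5]
grip_width: 1.0
grip_force: 0.0
```

```bash
python3 -m handwheel '[[[16,50,-6,0,-2,0,1],[16,50,-6,0,-2,0,1],[16,50,-6,0,-2,0,1],[16,50,-6,0,-2,0,1],[16,50,-6,0,-2,0,1],[16,50,-6,0,-2,0,1],[16,50,-6,0,-2,0,1],[16,50,-6,0,-2,0,1]]]'
```

```text
time_s: 2.2
eef_pos: [482.4, 336.7, 223.0]
ee_rot: [0.004, 0.99, 0.031, 0.14]
force: [0.6, -1.0, 0.9]
grip_width: 0.999
grip_force: 0.0
```

```bash
python3 -m handwheel '[[[2,8,-6,0.6,-4.2,0,1],[2,7,-6,0.6,-4.2,0,1],[1,7,-6,0.6,-4.2,0,1],[0,0,0,0,0,0,1]]]'; python3 - <<'E'
from h import *
s=sense();w=capture("wrist");im=w["image"][:,:,::-1].copy()
C=wcam(s,w);Rt=Ro.from_quat(np.array(s["ee_rot"])[[1,2,3,0]]).as_matrix();print(s["eef_pos"],Rt[:,2],Rt[:,1])
e=np.array([510.3,360.5,162]);ax=np.array([-.4785,-.0307,.8776])
pts=np.array([e,e-ax*75,e+ax*0+ [0,0,0]])
print(cv2.projectPoints(pts,np.array(C["rvec"]),np.array(C["tvec"]),np.array([[w["fx"],0,w["cx"]],[0,w["fy"],w["cy"]],[0,0,1]]),None)[0].reshape(-1,2))
cv2.imwrite("pics/w1.png",im)
E
```

```text
time_s: 2.7
eef_pos: [486.2, 357.0, 204.3]
ee_rot: [-0.007, 0.969, 0.029, 0.246]
force: [-1.1, -0.1, 0.8]
grip_width: 0.998
grip_force: 0.0
[486.15023336 356.98560593 204.34220518] [ 0.47653684  0.02844167 -0.87869432] [ 5.95236998e-02 -9.98226892e-01 -2.95945994e-05]
[[311.89907785 224.92744748]
 [312.84013765 190.38693337]
 [311.89907785 224.92744748]]
```

View pics/w1.png

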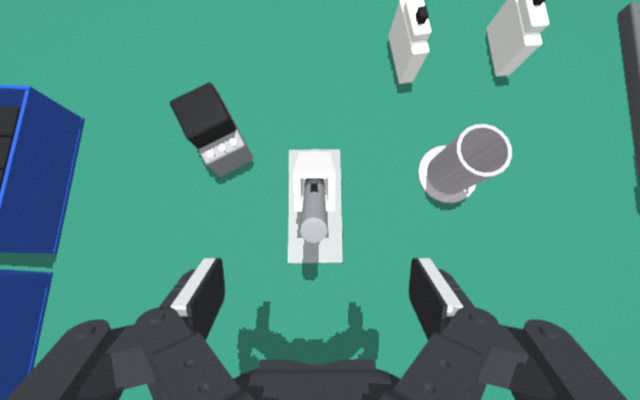

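```bash
python3 - <<'E'
from h import *
np.set_printoptions(precision=1,suppress=True)
s=sense();w=capture("wrist");W=wcam(s,w);T=capture("top");S=capture("scene")
B=lambda p:cp(220,140,5,p);Bs=lambda p:cp(285,255,4,p,400)
print(tri([ray(T,B((50,216))),ray(S,Bs((743,154))),ray(W,(314,230))]))
print(tri([ray(T,B((308,110))),ray(S,Bs((472,68))),ray(W,(483,150))]))
K=np.array([[w["fx"],0,w["cx"]],[0,w["fy"],w["cy"]],[0,0,1]])
g=np.array(w["hand_eye"]);print(w["fx"],g)
E
```

```text
(array([509.5, 359.9, 161.1]), [1.4, 0.8, 1.7])
(array([596.7, 211.6,  84.1]), [1.1, 0.4, 0.8])
320.3975017840057 [[  -0.    -1.    -0.3   77.2]
 [   1.    -0.     0.     0.6]
 [  -0.    -0.3    1.  -134.5]
 [   0.     0.     0.     1. ]]
```

```bash
python3 -m handwheel '[[[12,1,-22,0,0,0,1],[12,1,-22,0,0,0,1],[12,1,-22,0,0,0,1],[11,1,-20,0,0,0,1],[0,0,0,0,0,0,1],[0,0,0,0,0,0,-1],[0,0,0,0,0,0,-1],[0,0,0,0,0,0,-1]]]' 40;python3 -m handwheel '[[[0,0,0,0,0,0,-1],[0,0,0,0,0,0,-1]]]'
```

```text
time_s: 3.9
eef_pos: [534.1, 361.0, 120.1]
ee_rot: [-0.008, 0.968, 0.028, 0.248]
force: [-0.3, 1.0, -0.9]
grip_width: 0.38
grip_force: 0.0
time_s: 4.15
eef_pos: [534.1, 361.2, 119.8]
ee_rot: [-0.008, 0.968, 0.028, 0.248]
force: [-2.7, 1.1, 3.6]
grip_width: 0.2
grip_force: 39.0
```

```bash
python3 -m handwheel '[[[-8,-0.5,14.6,0,0,0,-1],[-11,-0.7,20,0,0,0,-1],[-11,-0.7,20,0,0,0,-1],[-11,-0.7,20,0,0,0,-1],[-11,-0.7,20,0,0,0,-1],[-6,-0.4,11,0,0,0,-1],[0,0,20,0,0,0,-1],[0,0,0,0,0,0,-1]]]';python3 -m handwheel '[[[20,-24,2,-0.3,4.7,0,-1],[20,-24,2,-0.3,4.7,0,-1],[20,-24,2,-0.3,4.7,0,-1],[20,-24,2,-0.3,4.7,0,-1],[20,-24,2,-0.3,4.7,0,-1],[20,-24,0,-0.2,4.7,0,-1],[0,0,0,0,0,0,-1]]]'
cat >look.py <<'E'
from h import *
import sys
s=sense();w=capture("wrist");S=capture("scene");T=capture("top")
R=Ro.from_quat(np.array(s["ee_rot"])[[1,2,3,0]]).as_matrix();print(s["eef_pos"],R[:,2],s["force"],s["grip_width"])
x,y,tx,ty=map(int,sys.argv[2:6])
a=cv2.resize(S["image"][y:y+100,x:x+100],None,fx=4,fy=4,interpolation=2)
b=cv2.resize(T["image"][ty:ty+100,tx:tx+100],None,fx=4,fy=4,interpolation=2)
if len(sys.argv)>6: b=cv2.resize(w["image"],(400,250))
if len(sys.argv)>6: b=np.vstack([b,np.zeros((150,400,3),np.uint8)])
cv2.imwrite(sys.argv[1],np.hstack([a,b])[:,:,::-1])
E
python3 look.py pics/p1.png 260 210 0 0 w
```

```text
time_s: 5.15
eef_pos: [476.3, 357.3, 246.1]
ee_rot: [-0.008, 0.968, 0.028, 0.248]
force: [-0.8, -0.4, -0.2]
grip_width: 0.198
grip_force: 39.4
time_s: 6.02
eef_pos: [597.5, 211.0, 252.5]
ee_rot: [0.0, 1.0, 0.027, 0.002]
force: [0.4, 0.2, -0.9]
grip_width: 0.198
grip_force: 39.4
[597.48617851 211.00036247 252.47937883] [ 3.61502685e-03 -3.52154443e-04 -9.99993404e-01] [ 0.42908294  0.2327756  -0.93306572] 0.1980318433146524
```

View pics/p1.png

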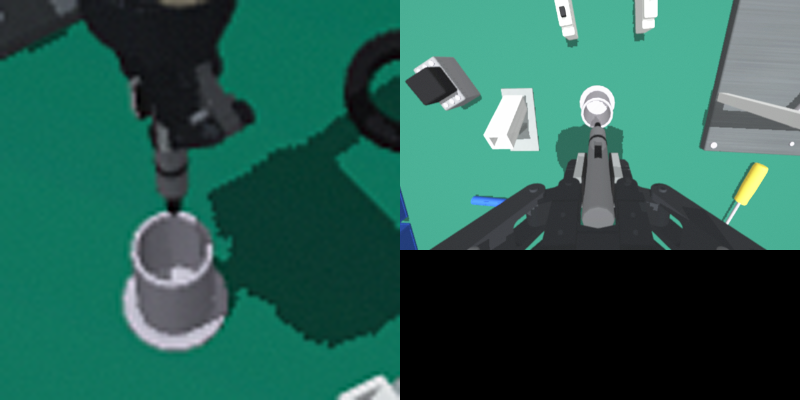

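```bash
python3 - <<'E'
from h import *
print(plane(capture("scene"),(260+173/4,210+206/4),135))
E
python3 -m handwheel '[[[-0.5,1,-25,0,0.2,0,-1],[0,0,-25,0,0,0,-1],[0,0,-25,0,0,0,-1],[0,0,-15,0,0,0,-1],[0,0,-10,0,0,0,-1],[0,0,0,0,0,0,-1]]]'
```

```text
[592.38607618 210.3057116  135.        ]
time_s: 6.98
eef_pos: [595.5, 214.3, 154.8]
ee_rot: [-0.0, 1.0, 0.029, 0.002]
force: [-0.2, -1.0, -0.5]
grip_width: 0.199
grip_force: 39.4
```

```bash
python3 -m handwheel '[[[1,-1,-12,0,0,0,-1],[0,0,-10,0,0,0,-1],[0,0,-5,0,0,0,-1],[0,0,0,0,0,0,-1]]]'
```

```text
time_s: 7.48
eef_pos: [596.5, 213.1, 127.4]
ee_rot: [-0.0, 1.0, 0.029, 0.001]
force: [-0.6, 1.0, 0.0]
grip_width: 0.204
grip_force: 39.4
```

```bash
python3 -m handwheel '[[[0,0,-2,0,0,0,-1],[0,0,-1.5,0,0,0,-1],[0,0,0,0,0,0,-1]]]'
```

```text
time_s: 7.85
eef_pos: [596.6, 213.2, 124.4]
ee_rot: [-0.0, 1.0, 0.029, 0.002]
force: [0.7, 0.7, -1.0]
grip_width: 0.203
grip_force: 39.4
```

```bash
python3 -m handwheel '[[[0,0,-1.5,0,0,0,-1],[0,0,-1.5,0,0,0,-1],[0,0,0,0,0,0,-1]]]'
```

```text
time_s: 8.22
eef_pos: [596.6, 213.2, 121.4]
ee_rot: [-0.0, 1.0, 0.029, 0.002]
force: [-0.1, -0.1, -0.6]
grip_width: 0.193
grip_force: 39.7
```

```bash
python3 -m handwheel '[[[0,0,-1.5,0,0,0,-1],[0,0,-1.5,0,0,0,-1],[0,0,0,0,0,0,-1]]]'
```

```text
time_s: 8.6
eef_pos: [597.6, 213.3, 121.1]
ee_rot: [-0.0, 1.0, 0.029, 0.004]
force: [-2.9, -0.8, 16.1]
grip_width: 0.201
grip_force: 41.1
```

Seated (16 N up, commanded position about 3 mm below). Back off slightly, release, and lift away.

```bash
python3 -m handwheel '[[[0,0,2,0,0,0,-1],[0,0,0,0,0,0,-1],[0,0,0,0,0,0,-0.5],[0,0,0,0,0,0,-0.4],[0,0,0,0,0,0,0.2],[0,0,0,0,0,0,0.2],[0,0,0,0,0,0,0.2]]]' && python3 -m handwheel '[[[0,0,15,0,0,0,0.2],[0,0,30,0,0,0,0.2],[0,0,45,0,0,0,0.2],[0,0,45,0,0,0,0.2]]]'
python3 - <<'E'
from h import *
S=capture("scene")["image"];w=capture("wrist")["image"]
a=cv2.resize(S[200:325,260:385],(400,400),interpolation=2);b=cv2.resize(w,(400,250))
cv2.imwrite("pics/p2.png",np.hstack([a,np.vstack([b,np.zeros((150,400,3),np.uint8)])])[:,:,::-1])
E
```

```text
time_s: 9.48
eef_pos: [596.6, 213.2, 120.3]
ee_rot: [-0.0, 1.0, 0.029, 0.002]
force: [0.0, 0.5, -0.6]
grip_width: 0.599
grip_force: 0.0
time_s: 9.98
eef_pos: [596.5, 213.2, 258.1]
ee_rot: [-0.0, 1.0, 0.029, 0.002]
force: [0.4, 0.4, -0.0]
grip_width: 0.6
grip_force: 0.0
```

View pics/p2.png

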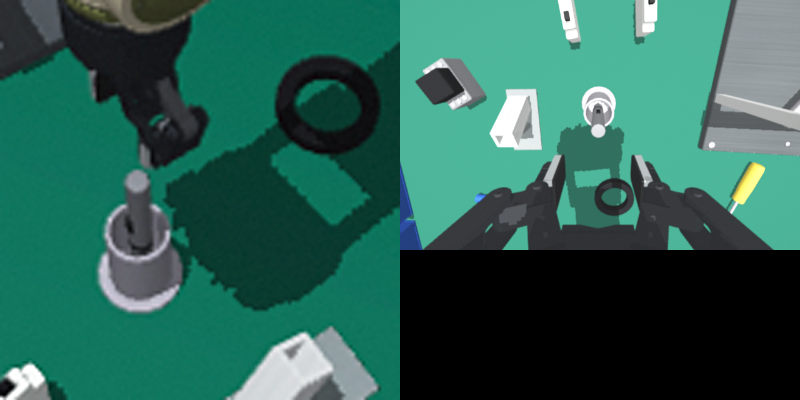

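```bash
python3 -m handwheel '[[[-20,-40,0,0,-4,-0.4,0.2],[-20,-46,0,0,-4,-0.4,0.2],[-20,-46,0,0,-4,-0.4,0.2],[-20,-46,0,0,-4,-0.4,0.2],[-20,-46,-2,0,-4,-0.4,0.2],[-16,-46,-2,0,-4,-0.4,0.2],[0,-46,-2,0,-4,-0.4,0.2],[0,-42,-2,0,-4,-0.4,0.2]]]' && python3 -m handwheel '[[[18,0,-20,0,0,0,0.2],[18,0,-20,0,0,0,0.2],[10,0,-16,0,0,0,0.2],[0,0,0,0,0,0,0.2]]]'
python3 - <<'E'
from h import *
np.set_printoptions(precision=3,suppress=True)
s=sense();w=capture("wrist");W=wcam(s,w)
print(s["eef_pos"],Ro.from_quat(np.array(s["ee_rot"])[[1,2,3,0]]).as_matrix(),s["joints"])
K=np.array([[w["fx"],0,w["cx"]],[0,w["fy"],w["cy"]],[0,0,1]])
for p in [(598,-144,95)]: print(cv2.projectPoints(np.array([p],float),np.array(W["rvec"]),np.array(W["tvec"]),K,None)[0].ravel())
S=capture("scene")["image"]
b=cv2.resize(S[80:230,130:330],(400,300),interpolation=2)
im=np.zeros((600,640,3),np.uint8);im[:400]=w["image"];im[400:,:300]=cv2.resize(S[80:220,130:340],(300,200))
cv2.imwrite("pics/l1.png",im[:,:,::-1])
E
```

```text
time_s: 11.08
eef_pos: [480.3, -146.4, 248.3]
ee_rot: [0.009, 0.96, 0.0, 0.279]
force: [1.3, 1.2, -0.5]
grip_width: 0.603
grip_force: 0.0
time_s: 11.58
eef_pos: [526.5, -144.5, 190.8]
ee_rot: [0.007, 0.961, 0.001, 0.277]
force: [-0.0, -0.5, 0.2]
grip_width: 0.601
grip_force: 0.0
[ 526.503 -144.471  190.795] [[ 0.847 -0.002  0.531]
 [ 0.006 -1.    -0.013]
 [ 0.531  0.014 -0.847]] [-0.624  0.18   1.915  0.529  0.636  0.581]
[312.927 182.257]
```

View pics/l1.png

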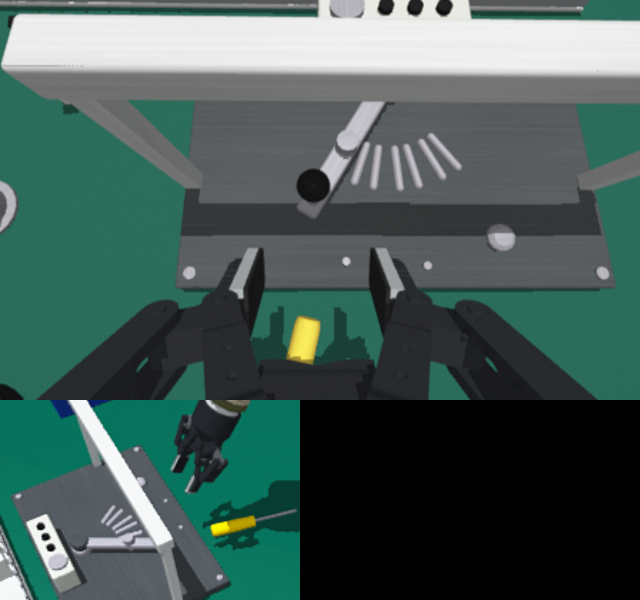

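```bash
python3 - <<'E'
from h import *
np.set_printoptions(precision=1,suppress=True)
s=sense();w=capture("wrist");W=wcam(s,w);T=capture("top");A=lambda p:cp(340,90,5,p)
print(tri([ray(W,(313,185)),ray(T,A((246,350)))]))
print(tri([ray(W,(501,237)),ray(T,A((508,423)))]))
print([plane(W,p,21) for p in[(346,261),(428,265)]])
E
```

```text
(array([ 598.9, -144.7,   89.3]), [0.7, 0.7])
(array([ 562. , -332.6,   31. ]), [0.1, 0.1])
[array([ 539.3, -178.1,   21. ]), array([ 535.1, -260.4,   21. ])]
```

```bash
python3 -m handwheel '[[[25,0,-23,0,0,0,0.2],[13,0,-21,0,0,0,0.2],[13,0,-21,0,0,0,0.2],[13,0,-21,0,0,0,0.2],[7,0,-11,0,0,0,0.2],[7,0,-11,0,0,0,0.2],[0,0,0,0,0,0,0.2]]]' && python3 -m handwheel '[[[0,0,0,0,0,0,-0.2],[0,0,0,0,0,0,-0.2],[0,0,0,0,0,0,-0.2]]]' 40
python3 - <<'E'
import numpy as np
c=np.array([739,-228])
phi=np.r_[np.linspace(-.54,.55,13)]
p=c+165*np.c_[-np.cos(phi),-np.sin(phi)]
print(p.round(0).tolist());print(np.diff(p,axis=0).round(1).tolist())
E
```

```text
time_s: 12.65
eef_pos: [604.7, -144.8, 83.2]
ee_rot: [0.008, 0.961, 0.001, 0.277]
force: [-0.4, 0.2, -0.5]
grip_width: 0.6
grip_force: 0.0
time_s: 13.02
eef_pos: [604.6, -144.9, 83.8]
ee_rot: [0.008, 0.961, 0.001, 0.277]
force: [0.2, 0.6, 0.4]
grip_width: 0.401
grip_force: 0.0
[[597.0, -143.0], [590.0, -156.0], [584.0, -170.0], [580.0, -184.0], [577.0, -199.0], [575.0, -214.0], [574.0, -229.0], [575.0, -244.0], [577.0, -259.0], [580.0, -273.0], [585.0, -287.0], [591.0, -301.0], [598.0, -314.0]]
[[-7.1, -13.2], [-5.9, -13.8], [-4.6, -14.3], [-3.3, -14.6], [-2.0, -14.9], [-0.6, -15.0], [0.8, -15.0], [2.1, -14.8], [3.4, -14.6], [4.8, -14.2], [6.0, -13.7], [7.2, -13.1]]
```

```bash
python3 -m handwheel '[[[-3.5,-6.6,0,0,0,0,-0.2],[-3.5,-6.6,0,0,0,0,-0.2],[-3,-6.9,0,0,0,0,-0.2],[-3,-6.9,0,0,0,0,-0.2],[-2.3,-7.1,0,0,0,0,-0.2],[-2.3,-7.1,0,0,0,0,-0.2],[-1.7,-7.3,0,0,0,0,-0.2],[-1.7,-7.3,0,0,0,0,-0.2]]]' && python3 -m handwheel '[[[-1,-7.5,0,0,0,0,-0.2],[-1,-7.4,0,0,0,0,-0.2],[-0.3,-7.5,0,0,0,0,-0.2],[-0.3,-7.5,0,0,0,0,-0.2],[0.4,-7.5,0,0,0,0,-0.2],[0.4,-7.5,0,0,0,0,-0.2],[1,-7.4,0,0,0,0,-0.2],[1,-7.4,0,0,0,0,-0.2]]]'
```

```text
time_s: 14.02
eef_pos: [583.4, -200.6, 83.4]
ee_rot: [0.007, 0.961, 0.001, 0.277]
force: [-1.8, 2.5, 1.6]
grip_width: 0.403
grip_force: 1.5
time_s: 15.02
eef_pos: [583.8, -260.1, 83.3]
ee_rot: [0.007, 0.961, 0.001, 0.277]
force: [-3.4, 4.5, 2.7]
grip_width: 0.397
grip_force: 2.4
```

```bash
python3 -m handwheel '[[[1.7,-7.3,0,0,0,0,-0.2],[1.7,-7.3,0,0,0,0,-0.2],[2.4,-7.1,0,0,0,0,-0.2],[2.4,-7.1,0,0,0,0,-0.2],[3,-6.9,0,0,0,0,-0.2],[3,-6.8,0,0,0,0,-0.2]]]' && python3 -m handwheel '[[[3.6,-6.6,0,0,0,0,-0.2],[3.5,-6,0,0,0,0,-0.2],[0,0,0,0,0,0,-0.2],[0,0,0,0,0,0,-0.2]]]'; python3 - <<'E'
from rig import *
print(sense()["force"],sense()["grip_force"])
E
```

```text
time_s: 15.78
eef_pos: [598.0, -302.7, 83.1]
ee_rot: [0.007, 0.961, 0.001, 0.277]
force: [-1.5, 1.5, -0.0]
grip_width: 0.4
grip_force: 0.9
time_s: 16.27
eef_pos: [605.1, -315.4, 83.4]
ee_rot: [0.008, 0.961, 0.001, 0.277]
force: [1.0, 0.7, -0.1]
grip_width: 0.397
grip_force: 0.0
[ 0.95096149  0.70526297 -0.05358089] 0.0
```

```bash
python3 -m handwheel '[[[0,0,0,0,0,0,0.2],[0,0,0,0,0,0,0.2],[0,0,0,0,0,0,0.2],[-7,0,11,0,0,0,0.2],[-13,0,21,0,0,0,0.2],[-20,0,32,0,0,0,0.2],[-25,0,32,0,0,0,0.2],[-25,0,25,0,0,0,0.2]]]' && python3 -m handwheel '[[[-10,0,0,0,0,0,0.2],[0,0,0,0,0,0,0.2]]]'
python3 - <<'E'
from h import *
np.set_printoptions(precision=3,suppress=True)
s=sense();w=capture("wrist");W=wcam(s,w);S=capture("scene")["image"]
im=np.zeros((600,640,3),np.uint8);im[:400]=w["image"];im[400:,:300]=cv2.resize(S[80:220,130:340],(300,200));im[400:,320:600]=cv2.resize(S[220:360,220:416],(280,200))
cv2.imwrite("pics/l2.png",im[:,:,::-1])
K=np.array([[w["fx"],0,w["cx"]],[0,w["fy"],w["cy"]],[0,0,1]])
print(cv2.projectPoints(np.array([[739-165*np.cos(a),-228-165*np.sin(a),94] for a in(.45,.5,.55,.6)],float),np.array(W["rvec"]),np.array(W["tvec"]),K,None)[0].reshape(-1,2))
E
```

```text
time_s: 17.27
eef_pos: [514.1, -315.5, 206.5]
ee_rot: [0.009, 0.961, 0.001, 0.278]
force: [0.0, -0.5, 0.4]
grip_width: 0.603
grip_force: 0.0
time_s: 17.52
eef_pos: [504.7, -315.4, 204.0]
ee_rot: [0.008, 0.961, 0.0, 0.277]
force: [0.2, -0.1, -0.2]
grip_width: 0.598
grip_force: 0.0
[[295.253 171.542]
 [303.7   167.462]
 [311.858 163.024]
 [319.704 158.248]]
```

View pics/l2.png

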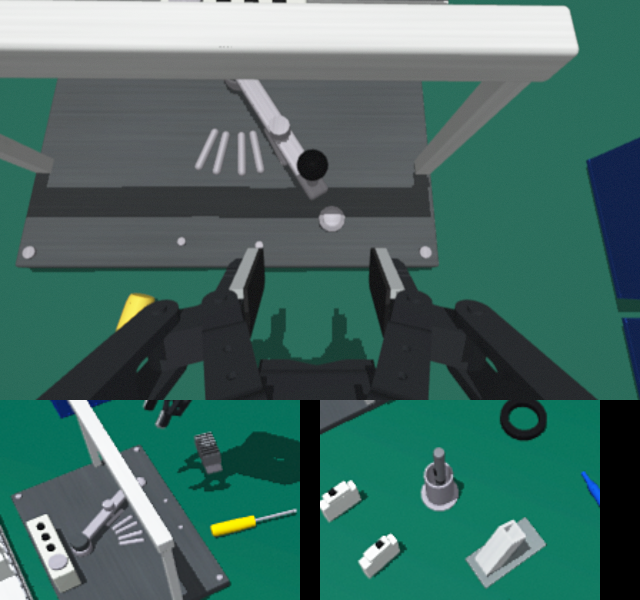

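The last picture shows the knob at (312,165). The predicted pixel for 0.55 rad is (312,163), so the lever is latched at the domed button at (332,218). The pen stands in the cup and the robot is clear of everything, so I'm handing in.

```bash
python3 -c "
from rig import *
print(finish_job())"
```

```text
the job is handed in; nothing more can be done
None
```

The test pen stands tip down in the round steel cup and is released. The lever is latched in the notch marked by the domed button, with its knob within 2 pixels of where 0.55 rad should put it. I moved no loose parts or tools, and handed the job in at about 17.6 s.

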